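# Hang the scoop by its pin and stand it in the blue jar

## Task

Pinch the steel scoop firmly by the black cross-pin at the end of its handle and lift it level, as it lies, well clear of the worktop; there ease the grip so that the bowl swings down and the scoop hangs straight below the pin at rest, and clamp it firmly again. Then lower it, bowl first, into the smaller open jar, the one with blue flowers, and let go only when the bowl is at the bottom, so that the scoop is left standing in the upright jar, pin up. Leave the red-flowered jar and the phone where they are.

Things in the scene. Friction and masses are not known exactly. Their poses are not given: they have to be found in the camera images.
- scoop_pin (a point): Centre of the black cross-pin at the end of the steel scoop's handle, the place to pinch: 20 mm long across the handle, 10 mm thick, with flat ends for the fingers to press on (so they close along the pin, level and square to the 8 mm round handle). 22 mm above the worktop as it lies. x points along the handle away from the bowl, y along the pin, z up as it lies.
- scoop_bowl (a point): Centre of the scoop's bowl, an open steel trough 60 mm long, 44 mm wide, 28 mm high; this point is 12 mm above its underside and 125 mm along the handle from the pin. The trough's open mouth is 30 mm further, so the hanging scoop's lowest edge is about 155 mm below the pin. It hangs with this point straight below the pin. Axes as for the pin.
- scoop: The whole scoop, 160 mm long, about 0.13 kg, mostly in the bowl, lying on the flat underside of its bowl; origin at that underside's centre, x towards the pin, z up as it lies. Pinched by the pin with 40 N or more it stays level when lifted; eased to 3 to 6 N it stays between the fingers but swings about the pin, and hangs still within two seconds.
- blue_jar: White porcelain jar with blue and purple flowers (none red), the smaller of the two open jars, without its lid, loose (0.43 kg), 114 mm across, 122 mm high; the opening is about 86 mm wide, the inner floor 6 mm above the worktop. Origin at the centre of its underside, z up. It swaps places with the red-flowered jar from start to start.
- red_jar: White porcelain jar with red and purple flowers (none blue), without its lid, 125 mm across, 132 mm high, loose: a bystander. Origin at the centre of its underside, z up.
- phone: Black folding phone lying shut, 46 x 95 x 19 mm, loose: a bystander. Origin at the centre of its underside.
- blue_lid: Fixed bystander: the blue-flowered lid lying on the worktop, 119 mm across, 65 mm high. Origin at the centre of its underside.
- red_lid: Fixed bystander: the red-flowered lid lying on the worktop, 130 mm across, 65 mm high. Origin at the centre of its underside.
Not all that is in view belongs to the job. Leave any orange look-alike of the scoop alone.

How it is judged:
On the way, in this order (a step that is already met when the one before it is completed fails the run):
1. the scoop is lifted level (within about 40 degrees) by the fingers, pin and bowl at least 100 mm above the worktop (height (world z) of each of scoop_pin, scoop_bowl above 0.1 m and horizontal distance between scoop_pin and scoop_bowl above 0.095 m and contact force between the fingers and scoop above 1 N), for 0.2 s.
2. the scoop hangs still with the bowl straight below the pin (within 30 mm, about 14 degrees), clear of the worktop, clamped again with more than 20 N (both fingers added) (horizontal distance between scoop_pin and scoop_bowl below 0.03 m and height (world z) of scoop_pin above 0.17 m and height (world z) of scoop_bowl above 0.045 m and angular speed of scoop below 0.5 rad/s and contact force between the fingers and scoop above 20 N), for 0.3 s.
3. the bowl is down in the blue-flowered jar (its centre less than 65 mm above the worktop) while the fingers still hold the scoop (horizontal distance between scoop_bowl and blue_jar below 0.045 m and height (world z) of scoop_bowl below 0.065 m and contact force between the fingers and scoop above 0.5 N), for 0.1 s.
At the end, for the whole second after the job is handed in: The bowl's centre is inside the blue-flowered jar (within 45 mm of its axis and less than 65 mm above the worktop), the pin is above 115 mm, the jar stands upright (within 6 degrees), and scoop and jar are at rest and released (horizontal distance between scoop_bowl and blue_jar below 0.045 m and height (world z) of scoop_bowl below 0.065 m and height (world z) of scoop_pin above 0.115 m and angle between blue_jar's own z axis and vertical below 0.1 rad and linear speed of each of scoop, blue_jar below 0.03 m/s); the robot touches nothing.
It fails at once if the red-flowered jar is moved more than 30 mm or tipped (distance of red_jar from where it was at the start of the episode above 0.03 m or angle between red_jar's own z axis and vertical above 0.2 rad).
It fails at once if the phone is moved more than 30 mm (distance of phone from where it was at the start of the episode above 0.03 m).
It fails at once if the blue-flowered jar is tipped more than 20 degrees (angle between blue_jar's own z axis and vertical above 0.35 rad).
It also fails if it takes over 61 s, if anything falls off the work surface, if the arm or the gripper's body presses on something with over 40 N, if the wrist force passes 120 N, or if a joint passes its speed limit or range.

## Robot

A 6-joint arm with a two-finger parallel gripper is mounted at the origin on a cart in front of the work surface, level with it; the furniture and walls round the work are solid. World frame = base frame: x ahead of the robot, y to its left, z up, the work surface at z = 0. Lengths are in m, angles in rad, forces in N, time in s.
With the tool pointing down it reaches from about 0.375 to 0.9 m from the base axis. Payload 3.1 kg.
Tool frame: the origin (TCP) lies between the finger pads; the fingertips stand 11 mm ahead of it and the grasp point (between the pads) lies 8 mm behind it; z points along the fingers, y is the direction in which the jaws open and shut (so a half turn about z gives the same grasp; the last joint's range is limited). The gripper opens to 85 mm and grips with 20 to 120 N. Pads are 22 mm wide; open, the fingers measure 114 mm over their backs; the gripper's body (76 mm by 85 mm) begins 54 mm behind the grasp point. The pads swing forward as they close: fully open they stand 13 mm farther back than shut.
Start: joints at [-1.304, 0.527, 1.433, -0, 1.181, -0.178], TCP at [0.269, -0.564, 0.242] pointing down, gripper open.
Joint ranges: [-3.08, 3.08], [-0.75, 2.2], [0.22, 2.44], [-1.43, 4.57], [0, 2.65], [-2.85, 2.85]. Speed limits (rad/s): [2.79, 2.79, 3.14, 3.14, 3.14, 3.14].

## Interface

Orientations are given as a unit quaternion [x, y, z, w].
In Python, from station import manip gives the robot as it stands.
- The arm moves only by the tool move_arm, never from a script. Its argument "deltas" is a list of rows, each a list of 5 numbers: the shift along the tool's x, y, z in units of 40 cm (1.0 is 40 cm), then the turn about the tool's z in units of 0.5 rad (1.0 is 0.5 rad), then the opening in per cent of the stroke, from 0 (shut) to 100 (fully open). In form: [[x, y, z, twist, grip], ...]. A call has exactly 8 rows; each row is the pose to reach, as a shift and turn from the pose commanded when the call began, along the tool's axes at that moment; what a row does not reach only later rows make up. A row lasts 1/12 s, in which the tool goes at most 41.7 mm and 7.16 degrees, less where a joint would pass 70% of its speed; a pose out of reach is approached as far as the arm can. A call with a number of a shift or a turn outside -1 to 1 is refused whole. A call with a gripper value outside its range is refused whole. The fingers move at their own pace and stop on an object; "force" is the grip in N (left out, the last holds). Time passes only in rows, so rows that repeat a pose let the fingers close, or fill a call up. It gives the time, the measured TCP pose, the force and the opening at its end, in the units of the state.
- manip.sense(): the state, without advancing time (a new reading comes with each control period).
- manip.snapshot(name): name is "scene" or "top" or "wrist"; returns (picture, depth): 480x640x3 uint8, red, green, blue; 480x640 float32, m along the optical axis (not along the pixel's ray), 0 where there is no reading.
- manip.get_calibration(name): a dict with "vfov" (degrees; the focal length in pixels is half the picture's height over the tangent of half this angle, whatever the lens; pixels are square), "cx", "cy" (the principal point, pixels), "pose" (4x4, takes a point from camera to world coordinates). Camera axes: x right, y down, z forward; pixel columns grow to the right and rows downward; lengths in m; the calibration is good to about 2 mm. A picture is of the moment at which its call begins: read the wrist's pose just before it. get_calibration takes no time and is no camera call; for the wrist camera it gives the pose at the moment of the call.
- manip.sign_off(): hands the job in, once; it reports no verdict.
The state is a dict: "t": time; "q": joint angles; "qd": joint speeds; "tau": joint torques, N m; "tcp_pos": TCP position; "tool_rot": TCP orientation; "force": force on the tool from outside, world axes, zero at the start; "ft_torque": the same for the moment, N m; "finger_gap": opening from 0.0 (shut) to 1.0 (fully open).
Only numpy, scipy, OpenCV 4.12 (cv2) and the standard library are available. Lean on these libraries where they do the work, as an engineer would, in place of code of your own. Each camera call takes 0.05 s, during which the arm holds its last target.

## Working session

There is one attempt and no reset: what is moved stays moved. The work goes in short steps, Python scripts to look and compute and a tool call to move; the robot and the scene stay as the last step left them, time stands still between calls to the robot, and variables do not carry over. Pictures are saved under pics/ and viewed, and the job is handed in when it is done.

Besides the shell and the picture viewer there is one more tool, called in YAML: its name, and indented under it one key for each argument. move_arm: Moves the arm, as the interface text tells. Its arguments: {"type":"object","properties":{"deltas":{"type":"array","items":{"type":"array","items":{"type":"number"}}},"force":{"type":"number"}},"required":["deltas"]}

```bash
ls; mkdir -p pics
cat > h.py <<'E'
import numpy as np, cv2
from station import manip
def snap(n,tag):
    c=manip.get_calibration(n); p,d=manip.snapshot(n)
    np.savez(f'{tag}.npz',p=p,d=d,pose=c['pose'],v=c['vfov'],cx=c['cx'],cy=c['cy'])
    cv2.imwrite(f'pics/{tag}.png',p[:,:,::-1])
def load(tag): return np.load(f'{tag}.npz')
def w(z,u,v,dep=None):
    f=240/np.tan(np.radians(z['v'])/2)
    dd=z['d'][int(round(v)),int(round(u))] if dep is None else dep
    c=np.array([(u-z['cx'])/f*dd,(v-z['cy'])/f*dd,dd,1]); return (z['pose']@c)[:3]
def wz(z,u,v,h):
    f=240/np.tan(np.radians(z['v'])/2)
    r=z['pose'][:3,:3]@np.array([(u-z['cx'])/f,(v-z['cy'])/f,1]); o=z['pose'][:3,3]
    return o+r*(h-o[2])/r[2]
def crop(tag,x0,y0,x1,y1,s,out):
    im=cv2.imread(f'pics/{tag}.png')[y0:y1,x0:x1]
    cv2.imwrite(f'pics/{out}.png',cv2.resize(im,None,fx=s,fy=s,interpolation=cv2.INTER_CUBIC))
E
python3 - <<'E'
from h import *
snap('scene','s0');snap('top','t0')
print(manip.sense())
E
```

```text
pics
{'t': 0.1, 'q': array([-1.30449599e+00,  5.28382562e-01,  1.43375781e+00, -3.77567757e-05,
        1.18140592e+00, -1.78490793e-01]), 'qd': array([ 0.00097452, -0.00137085, -0.00129802,  0.00054193,  0.00026107,
        0.00027347]), 'tau': array([-2.36038049e-04, -4.43305027e+01, -1.78586751e+01, -2.20096567e-04,
        3.90092813e-03, -2.39348014e-05]), 'tcp_pos': array([ 0.26877612, -0.5635727 ,  0.24143091]), 'tool_rot': array([ 9.75369817e-01,  2.20573719e-01, -6.03145243e-05, -9.75110446e-04]), 'force': array([-0.28359907, -0.27116453,  0.67946521]), 'ft_torque': array([ 0.04058503, -0.01832497,  0.00017565]), 'finger_gap': 0.9961512368186253}
```

View pics/s0.png

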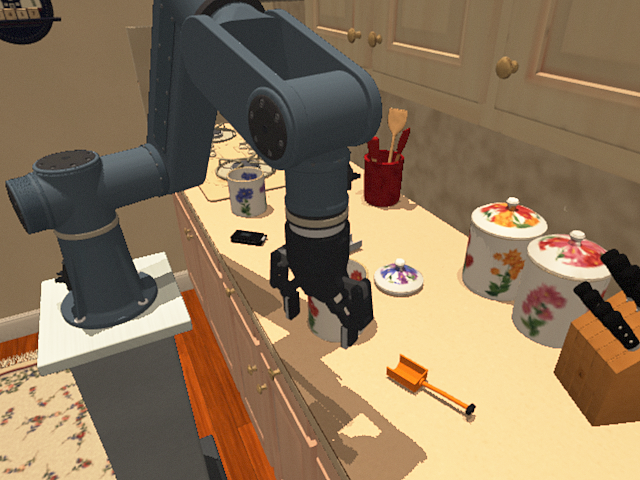

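View pics/t0.png

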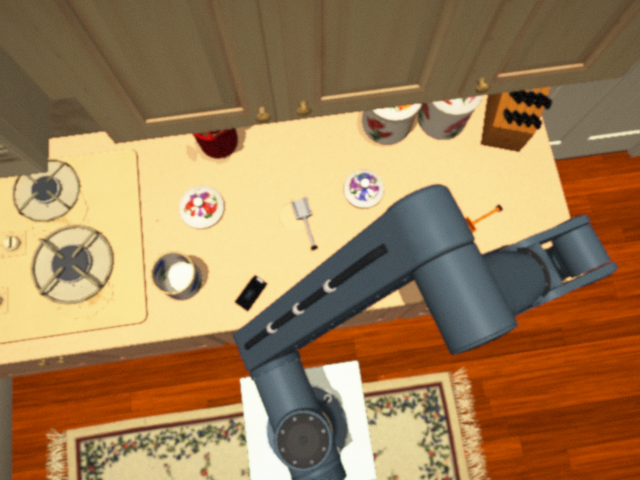

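Scene shows the blue-flowered jar at (247,190), the red-flowered jar partly behind the gripper (335,305), and the orange look-alike at (430,385). In the top view, the steel scoop lies from its bowl (302,207) to its pin (314,247), the orange one is at (485,215), the jar at (177,276) and the phone at (251,293).

Run:
```python
from h import *
crop('t0',270,180,350,260,8,'t0c'); crop('t0',140,240,280,320,5,'t0j'); crop('s0',200,140,300,260,5,'s0j')
z=load('t0')
for n,u,v,h in [('pin',314,247,.022),('bowl',302,207,.02),('jar',177,276,.122),('phone',251,293,.019),('redlid',202,207,.05),('bluelid',364,188,.05),('orange',485,215,.02)]:
  print(n,wz(z,u,v,h).round(3),w(z,u,v).round(3))
```

```text
pin [ 0.473 -0.091  0.022] [ 0.47  -0.09   0.034]
bowl [ 0.595 -0.073  0.02 ] [ 0.603 -0.074 -0.003]
jar [0.423 0.273 0.122] [0.449 0.299 0.007]
phone [0.37  0.099 0.019] [0.369 0.099 0.02 ]
redlid [0.626 0.205 0.05 ] [0.629 0.207 0.04 ]
bluelid [ 0.616 -0.255  0.05 ] [ 0.619 -0.256  0.043]
orange [ 0.496 -0.589  0.02 ] [ 0.496 -0.588  0.023]
```

View pics/t0c.png

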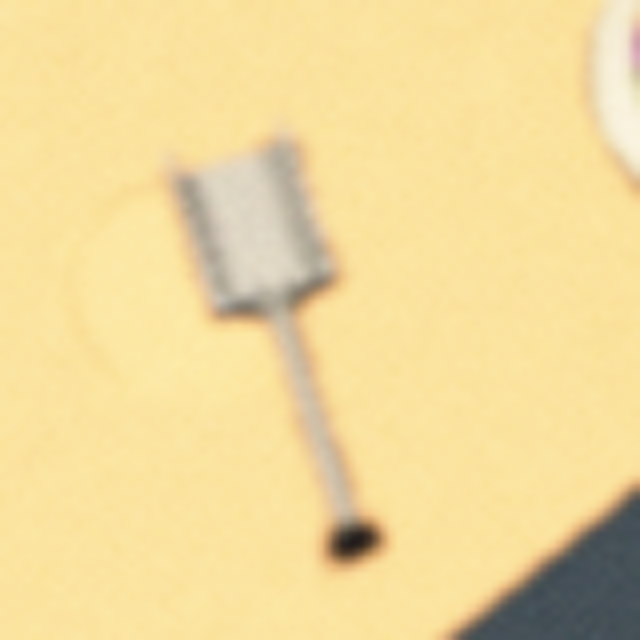

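View pics/t0j.png

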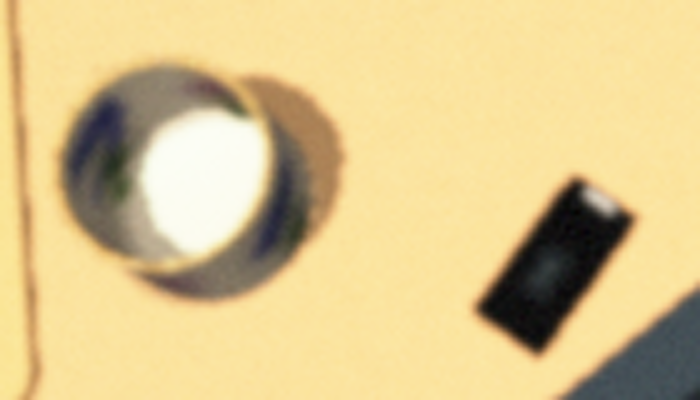

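View pics/s0j.png

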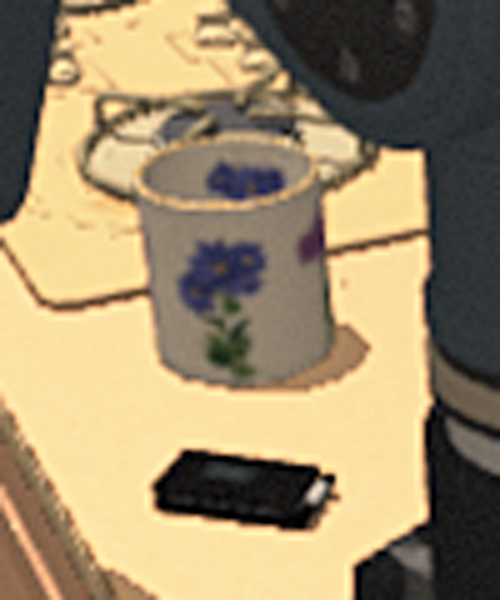

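Blue-flowered jar confirmed (the scene crop shows blue flowers and one purple). It is left of the phone in the top view, with its rim centre near (173,274). Only two things could pass for the scoop: the steel one (bowl 302,207, pin 314,247) and the orange one (485,215). I take the steel one, as its crop shows a steel trough and a black pin. Next I move towards a hover over the pin, in two halves.

move_arm:
  deltas:
    - [0.06,-0.05,0,0.1,100]
    - [0.12,-0.1,0,0.2,100]
    - [0.18,-0.16,0,0.3,100]
    - [0.24,-0.21,0,0.4,100]
    - [0.3,-0.26,0,0.5,100]
    - [0.36,-0.32,0,0.6,100]
    - [0.42,-0.37,0,0.6,100]
    - [0.48,-0.42,0,0.6,100]
  force: 60

```text
t: 0.77
tcp_pos: [0.37, -0.328, 0.242]
tool_rot: [0.997, 0.072, -0.0, -0.0]
force: [0.9, -0.7, -0.4]
finger_gap: 1.002
```

```bash
cat >> h.py <<'E'
def dl(target,yaw_deg=None):
    s=manip.sense(); from scipy.spatial.transform import Rotation as R
    r=R.from_quat(s['tool_rot']).as_matrix()
    d=r.T@(np.array(target)-s['tcp_pos'])/0.4
    y=np.degrees(np.arctan2(r[1,0],r[0,0]))
    print('t',round(s['t'],2),'tcp',s['tcp_pos'].round(4),'yaw',y.round(2),'tilt',r[:,2].round(3),'gap',round(s['finger_gap'],3),'F',s['force'].round(1))
    print('delta',d.round(4),'twist',None if yaw_deg is None else round(np.radians(y-yaw_deg)/.5,3))
E
python3 - <<'E'
from h import *
dl([.473,-.091,.2],8.4)
z=load('t0'); print(wz(z,173.4,273.6,.122), wz(z,152.6,273.6,.122), wz(z,194.6,273.6,.122))
E
```

```text
t 0.77 tcp [ 0.37  -0.328  0.242] yaw 8.27 tilt [-0.001  0.001 -1.   ] gap 1.002 F [ 0.9 -0.7 -0.4]
delta [ 0.34   -0.5492  0.1054] twist -0.004
[0.43025529 0.28141348 0.122     ] [0.43797372 0.33447821 0.122     ] [0.4223846  0.22730191 0.122     ]
```

move_arm:
  deltas:
    - [0.05,-0.08,0.01,0,100]
    - [0.1,-0.16,0.03,0,100]
    - [0.15,-0.24,0.05,0,100]
    - [0.2,-0.32,0.07,0,100]
    - [0.25,-0.4,0.09,0,100]
    - [0.3,-0.48,0.105,0,100]
    - [0.34,-0.55,0.105,0,100]
    - [0.34,-0.55,0.105,0,100]

```text
t: 1.43
tcp_pos: [0.4732, -0.0874, 0.1996]
tool_rot: [0.997, 0.075, -0.001, -0.001]
force: [-0.3, -0.1, -0.3]
finger_gap: 1.003
```

Run:
```python
from h import *
snap('wrist','w1'); snap('top','t1'); snap('scene','s1'); dl([.473,-.091,.2],8.4)
```

```text
t 1.58 tcp [ 0.4727 -0.0924  0.2002] yaw 8.38 tilt [-0. -0. -1.] gap 0.999 F [ 0.5  0.  -0.8]
delta [ 0.0012 -0.0034  0.0004] twist -0.001
```

View pics/w1.png

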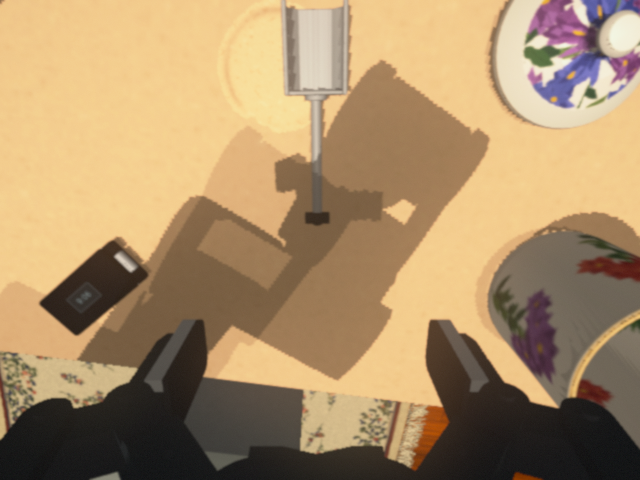

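View pics/t1.png

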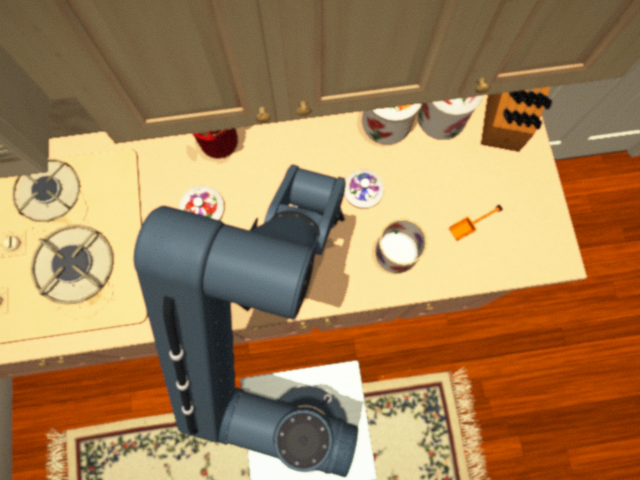

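View pics/s1.png

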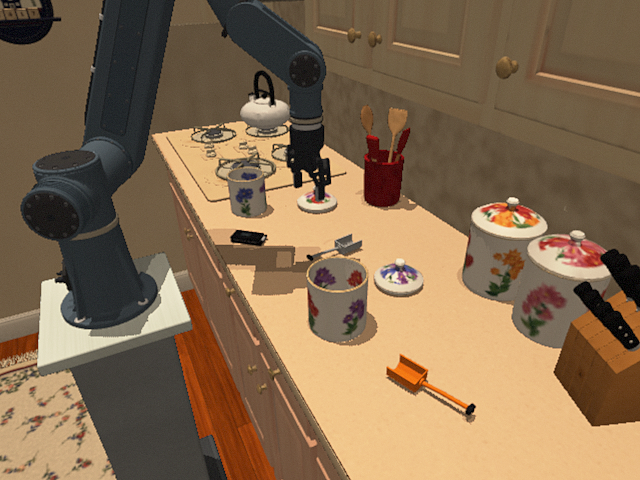

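The wrist view shows the steel scoop, with its pin at (317,218) and its handle running up to the bowl at (317,95). The phone is at (95,285), and the red jar is lower right, clear of the approach. Measuring the pin.

Run:
```python
from h import *
z=load('w1');crop('w1',260,80,380,240,5,'w1c')
for u,v,h in [(317,218,.027),(317,213,.022),(317,100,.022),(317,105,.022)]: print(wz(z,u,v,h).round(4),w(z,u,v).round(4))
```

```text
[ 0.4739 -0.0887  0.027 ] [ 0.4743 -0.0886  0.0283]
[ 0.4767 -0.0882  0.022 ] [ 0.4773 -0.0881  0.0242]
[ 0.5626 -0.0752  0.022 ] [ 0.5627 -0.0752  0.0199]
[ 0.5592 -0.0757  0.022 ] [ 0.5592 -0.0757  0.0197]
```

View pics/w1c.png

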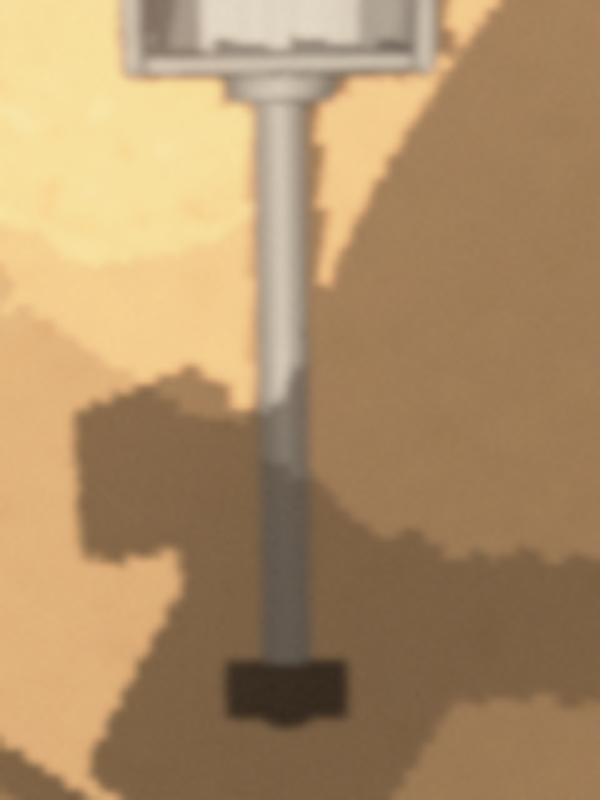

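Pin at about (0.473, -0.089), yaw 8.4°; both cameras agree to within 2–3 mm. Descending.

move_arm:
  deltas:
    - [0.0,-0.008,0.08,0,60]
    - [0.0,-0.008,0.16,0,60]
    - [0.0,-0.008,0.23,0,60]
    - [0.0,-0.008,0.29,0,60]
    - [0.0,-0.008,0.34,0,60]
    - [0.0,-0.008,0.38,0,60]
    - [0.0,-0.008,0.4,0,60]
    - [0.0,-0.008,0.4,0,60]

```text
t: 2.25
tcp_pos: [0.4713, -0.0905, 0.0389]
tool_rot: [0.997, 0.071, -0.001, -0.001]
force: [-0.2, -0.4, 0.5]
finger_gap: 0.603
```

Run:
```python
from h import *
snap('wrist','w2'); dl([.473,-.089,.015],8.4)
```

```text
t 2.3 tcp [ 0.4719 -0.0904  0.0399] yaw 8.18 tilt [-0.001  0.    -1.   ] gap 0.606 F [-0.6  0.3 -0.1]
delta [ 0.0032 -0.0031  0.0622] twist -0.008
```

View pics/w2.png

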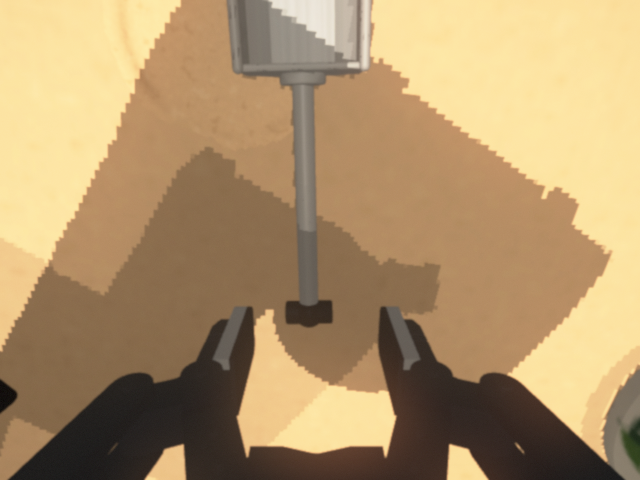

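Run:
```python
from h import *
z=load('w2')
a=wz(z,309,313,.022);b=wz(z,303,85,.022);print(a,b,w(z,303,110),w(z,307,290),w(z,309,313),np.degrees(np.arctan2(*(b-a)[[1,0]])))
print(z['pose'].round(3))
dl([*a[:2],.015],8.4)
```

```text
[ 0.47275008 -0.08810436  0.022     ] [ 0.56235244 -0.07370258  0.022     ] [ 0.55408726 -0.07475659  0.0209179 ] [ 0.48473704 -0.08567663  0.02460836] [ 0.47539154 -0.08782501  0.02666955] 9.131050867297263
[[ 0.142 -0.934 -0.327  0.556]
 [-0.99  -0.134 -0.046 -0.079]
 [-0.     0.33  -0.944  0.169]
 [ 0.     0.     0.     1.   ]]
t 2.3 tcp [ 0.4719 -0.0904  0.0399] yaw 8.18 tilt [-0.001  0.    -1.   ] gap 0.606 F [-0.6  0.3 -0.1]
delta [ 0.0029 -0.0054  0.0622] twist -0.008
```

Pin at (309,313) sits between the fingers, about 2 mm towards the left finger. I correct for that, lower to 15 mm and close.

move_arm:
  deltas:
    - [0.003,-0.006,0.015,-0.025,60]
    - [0.003,-0.006,0.03,-0.025,60]
    - [0.003,-0.006,0.045,-0.025,60]
    - [0.003,-0.006,0.055,-0.025,60]
    - [0.003,-0.006,0.062,-0.025,60]
    - [0.003,-0.006,0.062,-0.025,60]
    - [0.003,-0.006,0.062,-0.025,40]
    - [0.003,-0.006,0.062,-0.025,35]

```text
t: 2.97
tcp_pos: [0.4733, -0.0868, 0.0156]
tool_rot: [0.997, 0.079, 0.0, 0.0]
force: [-0.3, 0.1, 0.0]
finger_gap: 0.352
```

move_arm:
  deltas:
    - [0,0,0,0,30]
    - [0,0,0,0,20]
    - [0,0,0,0,10]
    - [0,0,0,0,0]
    - [0,0,0,0,0]
    - [0,0,0,0,0]
    - [0,0,0,0,0]
    - [0,0,0,0,0]
  force: 60

```text
t: 3.63
tcp_pos: [0.4732, -0.0869, 0.0155]
tool_rot: [0.997, 0.079, 0.0, 0.0]
force: [-0.4, 0.3, 0.8]
finger_gap: 0.207
```

Run:
```python
from h import *
snap('wrist','w3'); dl([.473,-.089,.015],8.4)
```

```text
t 3.68 tcp [ 0.4732 -0.0869  0.0155] yaw 9.01 tilt [ 0. -0. -1.] gap 0.203 F [ 0.6 -1.   0.2]
delta [-0.0014  0.0052  0.0013] twist 0.021
```

View pics/w3.png

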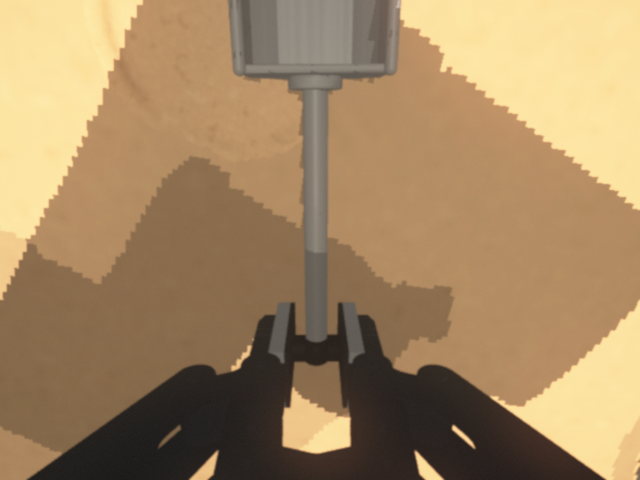

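The pin is pinched square between the pads at (317,348), with the opening stopped at 0.205. Lifting gently.

move_arm:
  deltas:
    - [0,0,-0.02,0,0]
    - [0,0,-0.05,0,0]
    - [0,0,-0.09,0,0]
    - [0,0,-0.14,0,0]
    - [0,0,-0.19,0,0]
    - [0,0,-0.23,0,0]
    - [0,0,-0.26,0,0]
    - [0,0,-0.27,0,0]
  force: 70

```text
t: 4.35
tcp_pos: [0.4737, -0.087, 0.1256]
tool_rot: [0.997, 0.079, 0.001, 0.001]
force: [0.2, 0.3, -1.1]
finger_gap: 0.199
```

move_arm:
  deltas:
    - [0,0,-0.02,0,0]
    - [0,0,-0.06,0,0]
    - [0,0,-0.12,0,0]
    - [0,0,-0.19,0,0]
    - [0,0,-0.26,0,0]
    - [0,0,-0.33,0,0]
    - [0,0,-0.38,0,0]
    - [0,0,-0.4,0,0]

```text
t: 5.02
tcp_pos: [0.4741, -0.0872, 0.2861]
tool_rot: [0.997, 0.079, 0.002, 0.001]
force: [0.1, -0.4, -0.7]
finger_gap: 0.206
```

move_arm:
  deltas:
    - [0,0,0,0,0]
    - [0,0,0,0,0]
    - [0,0,0,0,0]
    - [0,0,0,0,0]
    - [0,0,0,0,0]
    - [0,0,0,0,0]
    - [0,0,0,0,0]
    - [0,0,0,0,0]

```text
t: 5.68
tcp_pos: [0.4731, -0.0868, 0.2832]
tool_rot: [0.997, 0.079, -0.0, -0.0]
force: [-0.5, -0.5, -1.0]
finger_gap: 0.2
```

Run:
```python
from h import *
snap('wrist','w4'); snap('scene','s4'); dl([.473,-.089,.3],8.4)
crop('s4',200,60,400,240,4,'s4c')
```

```text
t 5.78 tcp [ 0.4732 -0.0869  0.2834] yaw 9.01 tilt [-0.  0. -1.] gap 0.198 F [ 0.9  0.3 -0.7]
delta [-0.0013  0.0052 -0.0415] twist 0.021
```

View pics/w4.png

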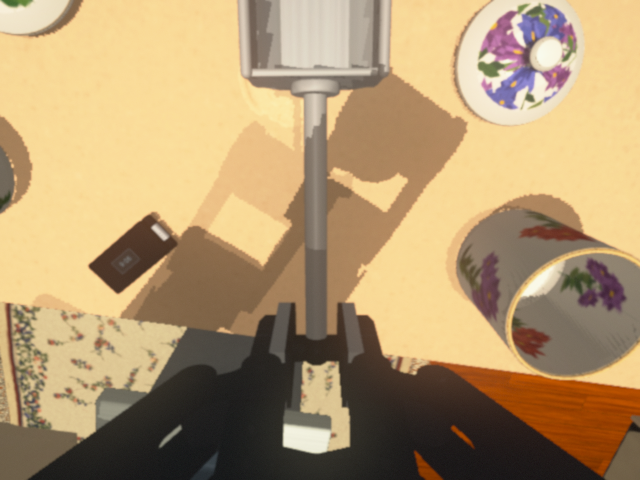

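View pics/s4c.png

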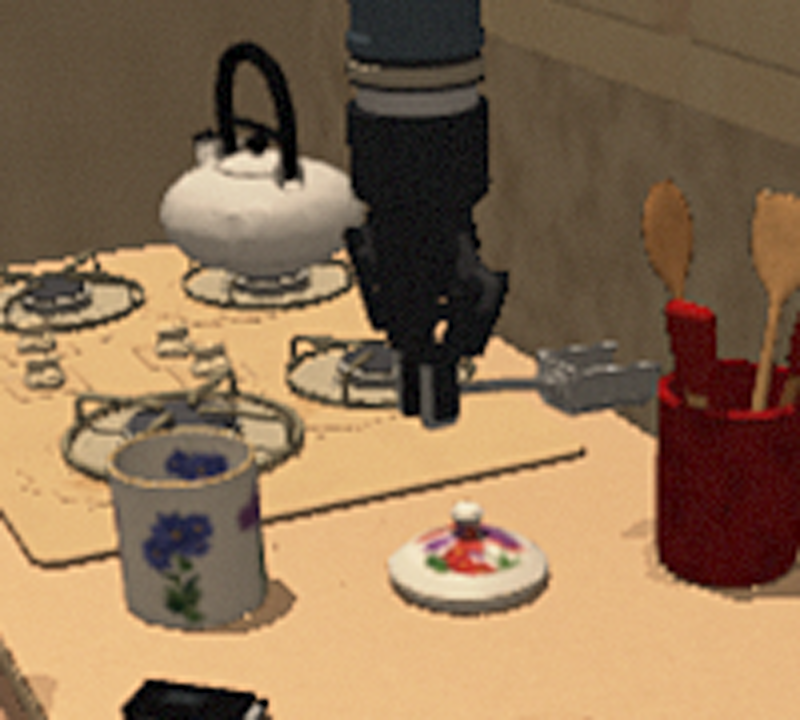

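The scoop is held level at about 0.29 m, with the handle horizontal in both views. Now easing the grip.

move_arm:
  deltas:
    - [0,0,0,0,0]
    - [0,0,0,0,0]
    - [0,0,0,0,0]
    - [0,0,0,0,0]
    - [0,0,0,0,0]
    - [0,0,0,0,0]
    - [0,0,0,0,0]
    - [0,0,0,0,0]
  force: 4.5

```text
t: 6.45
tcp_pos: [0.4732, -0.0869, 0.2835]
tool_rot: [0.997, 0.079, -0.0, 0.0]
force: [-0.4, 0.2, -0.8]
finger_gap: 0.203
```

Run:
```python
from h import *
snap('wrist','w5'); snap('scene','s5'); dl([.473,-.089,.3],8.4)
crop('s5',200,60,400,240,4,'s5c')
```

```text
t 6.55 tcp [ 0.4732 -0.0869  0.2835] yaw 9.01 tilt [-0.  0. -1.] gap 0.201 F [-0.1 -0.4 -0.9]
delta [-0.0013  0.0052 -0.0412] twist 0.021
```

View pics/w5.png

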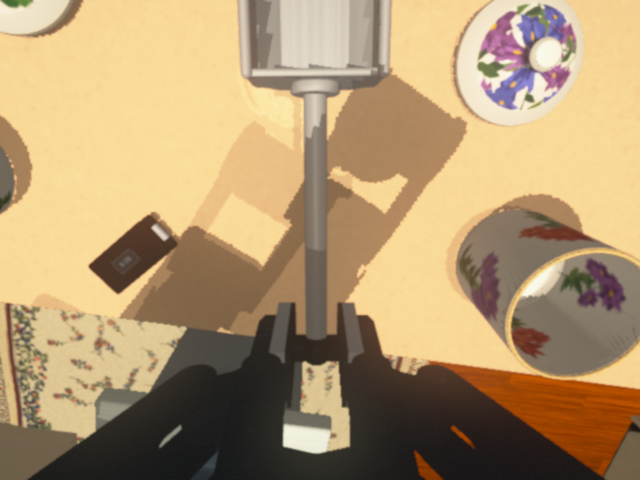

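View pics/s5c.png

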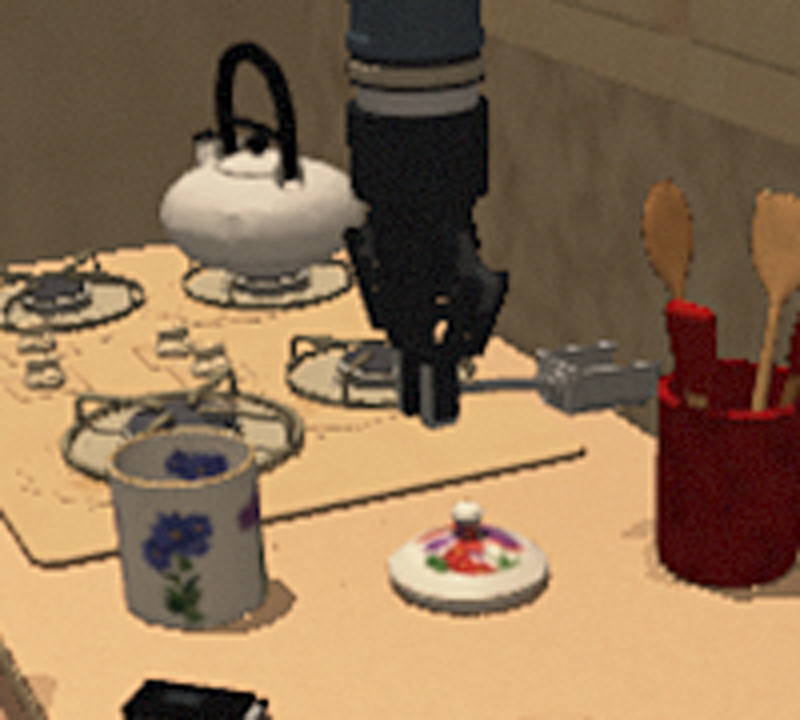

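Nothing moved: the grip evidently stays at its 20 N floor. I'll ease by the commanded opening instead, in small steps with a wrist check after each.

move_arm:
  deltas:
    - [0,0,0,0,4]
    - [0,0,0,0,8]
    - [0,0,0,0,10]
    - [0,0,0,0,12]
    - [0,0,0,0,14]
    - [0,0,0,0,15]
    - [0,0,0,0,16]
    - [0,0,0,0,16]
  force: 20

```text
t: 7.22
tcp_pos: [0.4732, -0.0869, 0.2835]
tool_rot: [0.997, 0.079, -0.0, 0.0]
force: [0.4, 0.4, -0.9]
finger_gap: 0.2
```

```bash
cat >> h.py <<'E'
def chk(tag):
    snap('wrist',tag); a=load('w4')['p'].astype(int); b=load(tag)['p'].astype(int)
    print('diff bowl',abs(a-b)[0:90,240:390].mean().round(2),'handle',abs(a-b)[100:300,300:332].mean().round(2))
    g=[]
    s=manip.sense(); print('t',s['t'],'gap',s['finger_gap'],'ftq',s['ft_torque'].round(3))
E
python3 - <<'E'
from h import *
chk('w6')
E
```

```text
diff bowl 1.26 handle 0.98
t 7.2667 gap 0.2015083822976261 ftq [-0.016  0.12  -0.012]
```

move_arm:
  deltas:
    - [0,0,0,0,16.5]
    - [0,0,0,0,17]
    - [0,0,0,0,17.5]
    - [0,0,0,0,18]
    - [0,0,0,0,18]
    - [0,0,0,0,18]
    - [0,0,0,0,18]
    - [0,0,0,0,18]

```text
t: 7.93
tcp_pos: [0.4732, -0.0868, 0.2835]
tool_rot: [0.997, 0.079, -0.0, -0.0]
force: [0.3, -0.6, -1.6]
finger_gap: 0.204
```

Run:
```python
from h import *
chk('w7')
```

```text
diff bowl 1.27 handle 0.98
t 7.9833 gap 0.20304944823557955 ftq [ 0.009  0.133 -0.028]
```

move_arm:
  deltas:
    - [0,0,0,0,18.2]
    - [0,0,0,0,18.4]
    - [0,0,0,0,18.6]
    - [0,0,0,0,18.8]
    - [0,0,0,0,19]
    - [0,0,0,0,19]
    - [0,0,0,0,19]
    - [0,0,0,0,19]

```text
t: 8.65
tcp_pos: [0.4732, -0.0869, 0.2835]
tool_rot: [0.997, 0.079, -0.0, -0.0]
force: [-0.5, 0.6, -0.3]
finger_gap: 0.2
```

Run:
```python
from h import *
chk('w8')
```

```text
diff bowl 1.27 handle 0.98
t 8.7 gap 0.2000740389220171 ftq [-0.013  0.107  0.04 ]
```

move_arm:
  deltas:
    - [0,0,0,0,19.1]
    - [0,0,0,0,19.2]
    - [0,0,0,0,19.3]
    - [0,0,0,0,19.4]
    - [0,0,0,0,19.4]
    - [0,0,0,0,19.4]
    - [0,0,0,0,19.4]
    - [0,0,0,0,19.4]

```text
t: 9.37
tcp_pos: [0.4732, -0.0868, 0.2835]
tool_rot: [0.997, 0.079, 0.0, -0.0]
force: [0.3, -0.5, -1.2]
finger_gap: 0.203
```

Run:
```python
from h import *
chk('w9')
```

```text
diff bowl 1.26 handle 0.99
t 9.4167 gap 0.20219985158667947 ftq [-0.021  0.127 -0.039]
```

move_arm:
  deltas:
    - [0,0,0,0,19.5]
    - [0,0,0,0,19.6]
    - [0,0,0,0,19.7]
    - [0,0,0,0,19.7]
    - [0,0,0,0,19.7]
    - [0,0,0,0,19.7]
    - [0,0,0,0,19.7]
    - [0,0,0,0,19.7]

```text
t: 10.08
tcp_pos: [0.4732, -0.0868, 0.2835]
tool_rot: [0.997, 0.079, 0.0, -0.0]
force: [-0.2, 0.3, -1.9]
finger_gap: 0.2
```

Run:
```python
from h import *
chk('w10')
```

```text
diff bowl 1.26 handle 0.99
t 10.1333 gap 0.19795827934705695 ftq [ 0.02   0.125 -0.027]
```

move_arm:
  deltas:
    - [0,0,0,0,19.8]
    - [0,0,0,0,19.9]
    - [0,0,0,0,19.9]
    - [0,0,0,0,19.9]
    - [0,0,0,0,19.9]
    - [0,0,0,0,19.9]
    - [0,0,0,0,19.9]
    - [0,0,0,0,19.9]

```text
t: 10.8
tcp_pos: [0.4732, -0.0868, 0.2835]
tool_rot: [0.997, 0.079, 0.0, -0.0]
force: [-0.2, 0.3, -0.8]
finger_gap: 0.201
```

Run:
```python
from h import *
chk('w11')
```

```text
diff bowl 1.44 handle 1.02
t 10.85 gap 0.19873462984291917 ftq [-0.019  0.112  0.031]
```

move_arm:
  deltas:
    - [0,0,0,0,20]
    - [0,0,0,0,20]
    - [0,0,0,0,20.1]
    - [0,0,0,0,20.1]
    - [0,0,0,0,20.1]
    - [0,0,0,0,20.1]
    - [0,0,0,0,20.1]
    - [0,0,0,0,20.1]

```text
t: 11.52
tcp_pos: [0.4732, -0.0868, 0.2835]
tool_rot: [0.997, 0.079, 0.0, 0.0]
force: [-0.4, 0.4, -0.6]
finger_gap: 0.202
```

Run:
```python
from h import *
chk('w12')
```

```text
diff bowl 1.53 handle 1.07
t 11.5667 gap 0.20391725405964267 ftq [0.011 0.171 0.002]
```

The picture difference has begun to creep, so slip is starting. Easing in 0.1 % steps.

move_arm:
  deltas:
    - [0,0,0,0,20.2]
    - [0,0,0,0,20.2]
    - [0,0,0,0,20.2]
    - [0,0,0,0,20.2]
    - [0,0,0,0,20.2]
    - [0,0,0,0,20.2]
    - [0,0,0,0,20.2]
    - [0,0,0,0,20.2]

```text
t: 12.23
tcp_pos: [0.4732, -0.0868, 0.2835]
tool_rot: [0.997, 0.079, -0.0, -0.0]
force: [0.5, 0.3, -0.3]
finger_gap: 0.203
```

Run:
```python
from h import *
chk('w13')
```

```text
diff bowl 1.57 handle 1.1
t 12.2833 gap 0.20430377739162994 ftq [-0.011  0.147 -0.037]
```

move_arm:
  deltas:
    - [0,0,0,0,20.3]
    - [0,0,0,0,20.3]
    - [0,0,0,0,20.3]
    - [0,0,0,0,20.3]
    - [0,0,0,0,20.4]
    - [0,0,0,0,20.4]
    - [0,0,0,0,20.4]
    - [0,0,0,0,20.4]

```text
t: 12.95
tcp_pos: [0.4732, -0.0868, 0.2835]
tool_rot: [0.997, 0.079, -0.0, -0.0]
force: [0.3, 0.1, -0.9]
finger_gap: 0.209
```

Run:
```python
from h import *
chk('w14')
```

```text
diff bowl 1.63 handle 1.16
t 13.0 gap 0.20376712389670534 ftq [-0.008  0.12   0.01 ]
```

move_arm:
  deltas:
    - [0,0,0,0,20.5]
    - [0,0,0,0,20.5]
    - [0,0,0,0,20.5]
    - [0,0,0,0,20.5]
    - [0,0,0,0,20.6]
    - [0,0,0,0,20.6]
    - [0,0,0,0,20.6]
    - [0,0,0,0,20.6]

```text
t: 13.67
tcp_pos: [0.4732, -0.0868, 0.2835]
tool_rot: [0.997, 0.079, -0.0, -0.0]
force: [-0.7, 0.6, -1.2]
finger_gap: 0.206
```

Run:
```python
from h import *
chk('w15')
```

```text
diff bowl 1.69 handle 1.21
t 13.7167 gap 0.2050752850407161 ftq [ 0.049  0.13  -0.046]
```

move_arm:
  deltas:
    - [0,0,0,0,20.7]
    - [0,0,0,0,20.7]
    - [0,0,0,0,20.7]
    - [0,0,0,0,20.8]
    - [0,0,0,0,20.8]
    - [0,0,0,0,20.8]
    - [0,0,0,0,20.8]
    - [0,0,0,0,20.8]

```text
t: 14.38
tcp_pos: [0.4732, -0.0868, 0.2835]
tool_rot: [0.997, 0.079, -0.0, -0.0]
force: [0.2, 0.2, -0.9]
finger_gap: 0.21
```

Run:
```python
from h import *
chk('w16')
```

```text
diff bowl 1.74 handle 1.25
t 14.4333 gap 0.20677422587478997 ftq [-0.049  0.178  0.005]
```

move_arm:
  deltas:
    - [0,0,0,0,20.9]
    - [0,0,0,0,20.9]
    - [0,0,0,0,20.9]
    - [0,0,0,0,21]
    - [0,0,0,0,21]
    - [0,0,0,0,21]
    - [0,0,0,0,21]
    - [0,0,0,0,21]

```text
t: 15.1
tcp_pos: [0.4732, -0.0869, 0.2835]
tool_rot: [0.997, 0.079, -0.0, -0.0]
force: [-1.0, 0.6, -1.0]
finger_gap: 0.212
```

Run:
```python
from h import *
chk('w17')
```

```text
diff bowl 1.8 handle 1.28
t 15.15 gap 0.21039634199563187 ftq [-0.001  0.105 -0.015]
```

move_arm:
  deltas:
    - [0,0,0,0,21.1]
    - [0,0,0,0,21.1]
    - [0,0,0,0,21.2]
    - [0,0,0,0,21.2]
    - [0,0,0,0,21.3]
    - [0,0,0,0,21.3]
    - [0,0,0,0,21.3]
    - [0,0,0,0,21.3]

```text
t: 15.82
tcp_pos: [0.4732, -0.0869, 0.2835]
tool_rot: [0.997, 0.079, -0.0, -0.0]
force: [-1.3, 0.6, -0.6]
finger_gap: 0.211
```

Run:
```python
from h import *
chk('w18')
```

```text
diff bowl 1.88 handle 1.3
t 15.8667 gap 0.21677407560357786 ftq [-0.055  0.048  0.004]
```

move_arm:
  deltas:
    - [0,0,0,0,21.4]
    - [0,0,0,0,21.4]
    - [0,0,0,0,21.5]
    - [0,0,0,0,21.5]
    - [0,0,0,0,21.6]
    - [0,0,0,0,21.6]
    - [0,0,0,0,21.6]
    - [0,0,0,0,21.6]

```text
t: 16.53
tcp_pos: [0.4732, -0.0869, 0.2835]
tool_rot: [0.997, 0.079, 0.0, 0.0]
force: [-0.8, 0.2, -1.2]
finger_gap: 0.222
```

Run:
```python
from h import *
chk('w19')
```

```text
diff bowl 1.98 handle 1.33
t 16.5833 gap 0.21770317375701498 ftq [-0.007  0.114  0.009]
```

move_arm:
  deltas:
    - [0,0,0,0,21.7]
    - [0,0,0,0,21.7]
    - [0,0,0,0,21.8]
    - [0,0,0,0,21.8]
    - [0,0,0,0,21.8]
    - [0,0,0,0,21.8]
    - [0,0,0,0,21.8]
    - [0,0,0,0,21.8]

```text
t: 17.25
tcp_pos: [0.4732, -0.0869, 0.2835]
tool_rot: [0.997, 0.079, -0.0, 0.0]
force: [-0.3, -0.1, -1.7]
finger_gap: 0.219
```

Run:
```python
from h import *
chk('w20')
```

```text
diff bowl 2.03 handle 1.36
t 17.3 gap 0.21759366124182025 ftq [ 0.015  0.062 -0.069]
```

move_arm:
  deltas:
    - [0,0,0,0,21.9]
    - [0,0,0,0,21.9]
    - [0,0,0,0,22.0]
    - [0,0,0,0,22]
    - [0,0,0,0,22]
    - [0,0,0,0,22]
    - [0,0,0,0,22]
    - [0,0,0,0,22]

```text
t: 17.97
tcp_pos: [0.4732, -0.0869, 0.2835]
tool_rot: [0.997, 0.079, -0.0, -0.0]
force: [-0.1, 1.4, -1.5]
finger_gap: 0.22
```

Run:
```python
from h import *
chk('w21')
```

```text
diff bowl 2.09 handle 1.4
t 18.0167 gap 0.2179817506835563 ftq [ 0.029  0.114 -0.006]
```

View pics/w21.png

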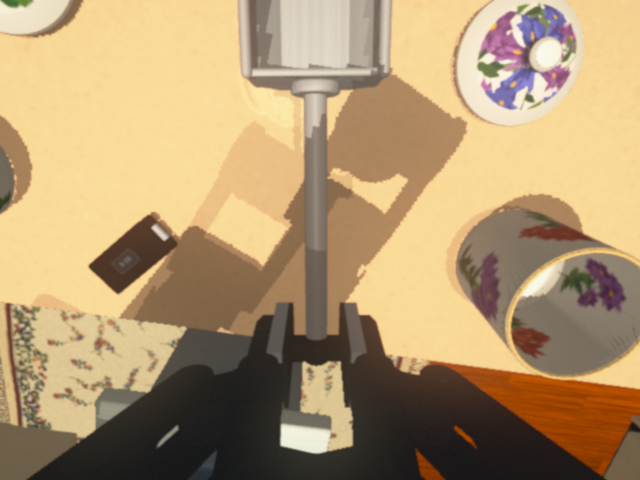

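Still level. True contact is likely near 23.5 % (20 mm of 85), so I'm going on.

move_arm:
  deltas:
    - [0,0,0,0,22.1]
    - [0,0,0,0,22.1]
    - [0,0,0,0,22.2]
    - [0,0,0,0,22.2]
    - [0,0,0,0,22.3]
    - [0,0,0,0,22.3]
    - [0,0,0,0,22.3]
    - [0,0,0,0,22.3]

```text
t: 18.68
tcp_pos: [0.4731, -0.0868, 0.2835]
tool_rot: [0.997, 0.079, -0.0, -0.0]
force: [0.8, 0.1, -1.5]
finger_gap: 0.221
```

Run:
```python
from h import *
chk('w22')
```

```text
diff bowl 45.27 handle 16.06
t 18.7333 gap 0.22480841733066648 ftq [-0.007  0.043  0.007]
```

move_arm:
  deltas:
    - [0,0,0,0,22.4]
    - [0,0,0,0,22.4]
    - [0,0,0,0,22.5]
    - [0,0,0,0,22.5]
    - [0,0,0,0,22.5]
    - [0,0,0,0,22.5]
    - [0,0,0,0,22.5]
    - [0,0,0,0,22.5]

```text
t: 19.4
tcp_pos: [0.4732, -0.0869, 0.2835]
tool_rot: [0.997, 0.079, 0.0, 0.0]
force: [-0.1, -0.5, -0.4]
finger_gap: 0.222
```

Run:
```python
from h import *
chk('w23')
```

```text
diff bowl 45.58 handle 16.48
t 19.45 gap 0.22487632776557276 ftq [ 0.009  0.052 -0.041]
```

It swung at about 22.3 %. Checking before I ease any further.

Run:
```python
from h import *
snap('scene','s23'); crop('s23',200,60,400,240,4,'s23c')
```

```text
(no output)
```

View pics/w23.png

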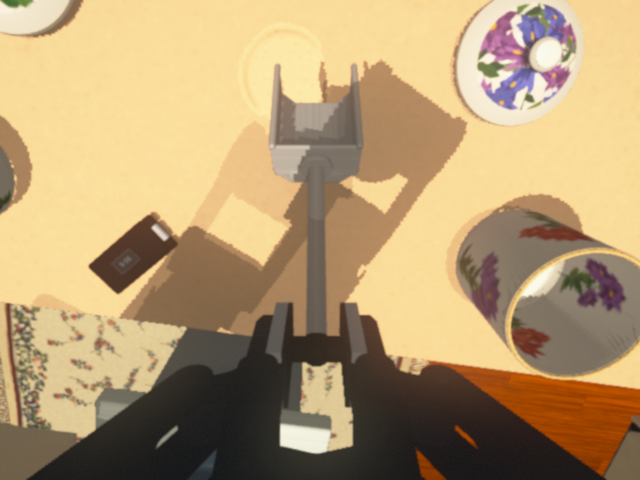

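View pics/s23c.png

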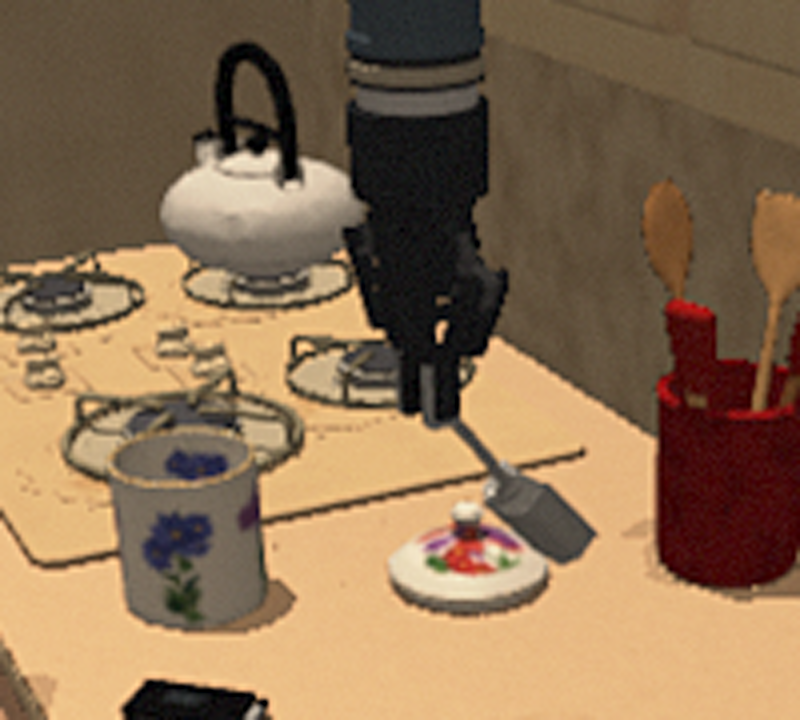

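The scoop has turned about half way down and stuck there, still held. Easing a little more.

move_arm:
  deltas:
    - [0,0,0,0,22.6]
    - [0,0,0,0,22.6]
    - [0,0,0,0,22.7]
    - [0,0,0,0,22.7]
    - [0,0,0,0,22.7]
    - [0,0,0,0,22.7]
    - [0,0,0,0,22.7]
    - [0,0,0,0,22.7]

```text
t: 20.17
tcp_pos: [0.4732, -0.0869, 0.2835]
tool_rot: [0.997, 0.079, 0.0, -0.0]
force: [-0.4, 0.6, -1.3]
finger_gap: 0.227
```

Run:
```python
from h import *
chk('w24')
```

```text
diff bowl 47.11 handle 18.35
t 20.2167 gap 0.23194567695579926 ftq [-0.034  0.08   0.027]
```

View pics/w24.png

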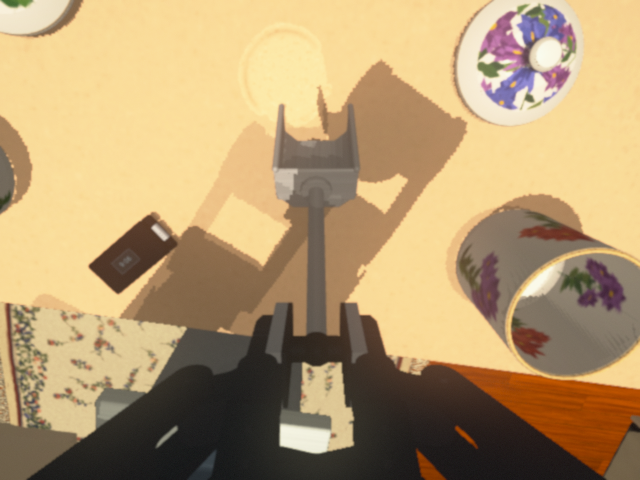

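```bash
cat >> h.py <<'E'
def ang(tag,u,v):
    z=load(tag); P=np.array([.4732,-.0869,.2915]); q=w(z,u,v)
    print(q.round(3),'from vertical',np.degrees(np.arctan2(np.hypot(*(q-P)[:2]),P[2]-q[2])).round(1))
E
python3 - <<'E'
from h import *
ang('w23',316,190);ang('w24',316,215);ang('w23',317,240);ang('w24',317,260)
E
```

```text
[ 0.521 -0.08   0.234] from vertical 39.9
[ 0.508 -0.082  0.231] from vertical 30.3
[ 0.504 -0.083  0.255] from vertical 40.3
[ 0.495 -0.085  0.255] from vertical 31.1
```

About 30° from vertical at 22.7 %, against 40° at 22.5 %. One more small easing, with a gentle sway to shake it down.

move_arm:
  deltas:
    - [0,0,0,0,22.8]
    - [0,0,0,0,22.85]
    - [0,0,0,0,22.9]
    - [0.01,0,0,0,22.9]
    - [0,0,0,0,22.9]
    - [0.01,0,0,0,22.9]
    - [0,0,0,0,22.9]
    - [0,0,0,0,22.9]

```text
t: 20.88
tcp_pos: [0.4727, -0.0868, 0.2834]
tool_rot: [0.997, 0.079, -0.0, -0.0]
force: [-0.2, 0.0, -1.1]
finger_gap: 0.233
```

Run:
```python
from h import *
chk('w25')
```

```text
diff bowl 46.93 handle 20.07
t 20.9333 gap 0.22800701105456453 ftq [-0.001  0.123 -0.012]
```

View pics/w25.png

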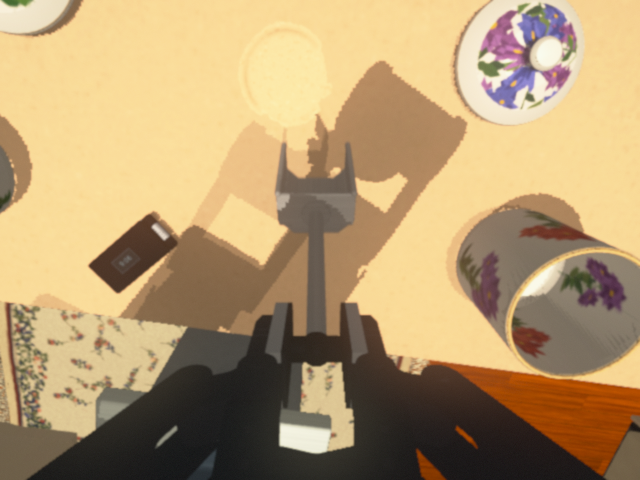

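The sway helps: the bowl's top is now at row 210. Repeating with slightly more of both.

move_arm:
  deltas:
    - [0.015,0,0,0,22.95]
    - [0,0,0,0,23]
    - [0.015,0,0,0,23]
    - [0,0,0,0,23]
    - [0.015,0,0,0,23]
    - [0,0,0,0,23]
    - [0,0,0,0,23]
    - [0,0,0,0,23]

```text
t: 21.6
tcp_pos: [0.4727, -0.0868, 0.2835]
tool_rot: [0.997, 0.079, -0.0, -0.0]
force: [-0.5, 0.4, -1.2]
finger_gap: 0.235
```

Run:
```python
from h import *
ang('w25',317,240)
chk('w26')
```

```text
[ 0.495 -0.085  0.231] from vertical 20.1
diff bowl 46.53 handle 22.34
t 21.65 gap 0.23199387254921544 ftq [-0.063  0.015 -0.065]
```

View pics/w26.png

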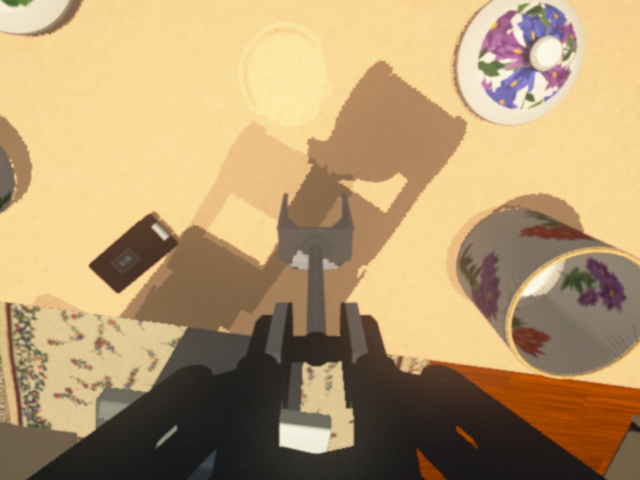

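move_arm:
  deltas:
    - [0.015,0,0,0,23]
    - [0,0,0,0,23]
    - [0.015,0,0,0,23]
    - [0,0,0,0,23]
    - [0.015,0,0,0,23]
    - [0,0,0,0,23]
    - [0,0,0,0,23]
    - [0,0,0,0,23]

```text
t: 22.32
tcp_pos: [0.4727, -0.0868, 0.2834]
tool_rot: [0.997, 0.079, -0.0, -0.0]
force: [-0.8, -0.3, -1.1]
finger_gap: 0.229
```

Run:
```python
from h import *
ang('w26',317,280)
chk('w27');snap('scene','s27'); crop('s27',200,60,400,240,4,'s27c')
ang('w27',317,290)
```

```text
[ 0.48  -0.087  0.244] from vertical 7.5
diff bowl 46.42 handle 22.58
t 22.3667 gap 0.230809687565036 ftq [ 0.008 -0.067  0.025]
[ 0.477 -0.087  0.25 ] from vertical 5.4
```

View pics/w27.png

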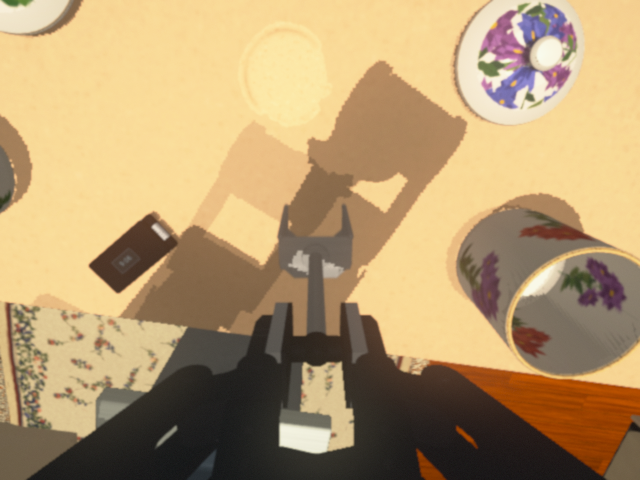

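View pics/s27c.png

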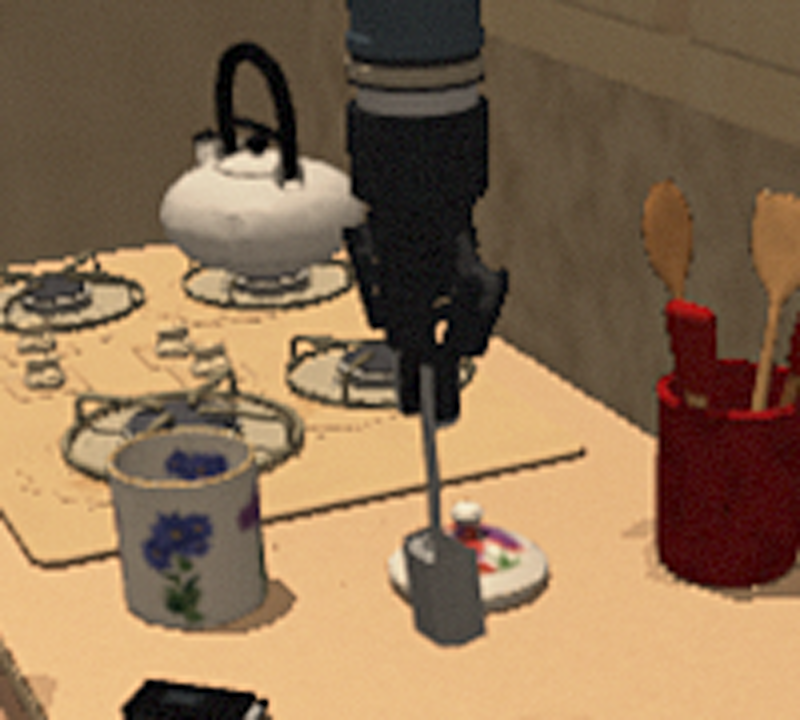

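The scoop hangs within about 5° of vertical. Clamping firmly again.

move_arm:
  deltas:
    - [0,0,0,0,22]
    - [0,0,0,0,20]
    - [0,0,0,0,15]
    - [0,0,0,0,5]
    - [0,0,0,0,0]
    - [0,0,0,0,0]
    - [0,0,0,0,0]
    - [0,0,0,0,0]
  force: 60

```text
t: 23.08
tcp_pos: [0.4732, -0.0868, 0.2835]
tool_rot: [0.997, 0.079, 0.0, -0.0]
force: [-0.4, 0.8, -1.0]
finger_gap: 0.204
```

move_arm:
  deltas:
    - [0,0,0,0,0]
    - [0,0,0,0,0]
    - [0,0,0,0,0]
    - [0,0,-0.01,0,0]
    - [0,0,-0.03,0,0]
    - [0,0,-0.06,0,0]
    - [0,0,-0.08,0,0]
    - [0,0,-0.09,0,0]

```text
t: 23.75
tcp_pos: [0.474, -0.0872, 0.3213]
tool_rot: [0.997, 0.079, 0.001, 0.001]
force: [0.4, 0.6, -1.3]
finger_gap: 0.206
```

Run:
```python
from h import *
snap('wrist','w28'); snap('top','t28'); dl([.43,.281,.32])
crop('t28',130,230,250,320,6,'t28c')
```

```text
t 23.85 tcp [ 0.4737 -0.0871  0.3207] yaw 9.01 tilt [ 0.002 -0.001 -1.   ] gap 0.206 F [-0.4 -0.7 -0.7]
delta [ 3.620e-02 -9.259e-01  5.000e-04] twist None
```

View pics/w28.png

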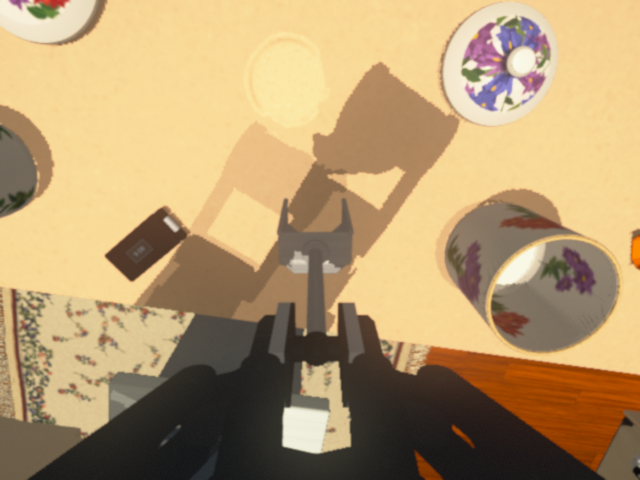

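View pics/t28c.png

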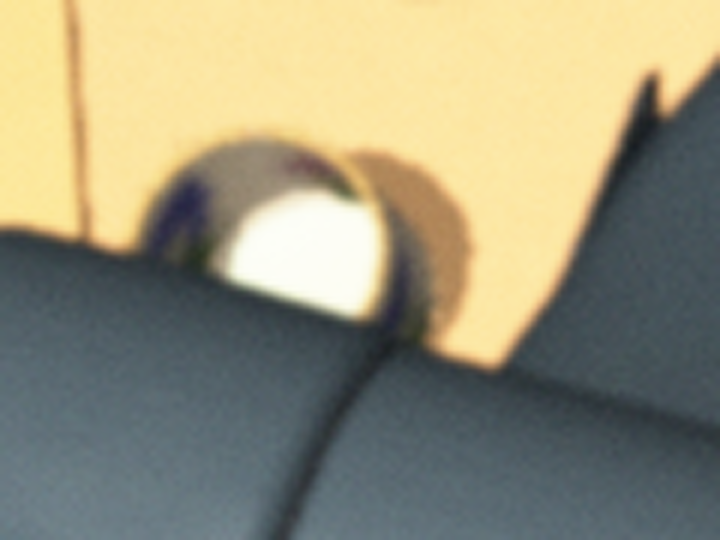

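Clamped, and still hanging plumb after the raise. Moving sideways towards the blue jar, and stopping partway to look again.

move_arm:
  deltas:
    - [0,-0.02,0,0,0]
    - [0,-0.07,0,0,0]
    - [0,-0.14,0,0,0]
    - [0.01,-0.22,0,0,0]
    - [0.01,-0.3,0,0,0]
    - [0.01,-0.37,0,0,0]
    - [0.01,-0.42,0,0,0]
    - [0.01,-0.44,0,0,0]

```text
t: 24.52
tcp_pos: [0.4478, 0.0904, 0.3189]
tool_rot: [0.997, 0.08, -0.001, -0.001]
force: [0.1, -0.6, -0.6]
finger_gap: 0.207
```

Run:
```python
from h import *
snap('wrist','w29');  dl([.43,.281,.32])
```

```text
t 24.57 tcp [0.448  0.0904 0.319 ] yaw 9.2 tilt [-0.002  0.001 -1.   ] gap 0.205 F [ 1.   0.4 -1.5]
delta [ 0.0317 -0.4777 -0.0018] twist None
```

View pics/w29.png

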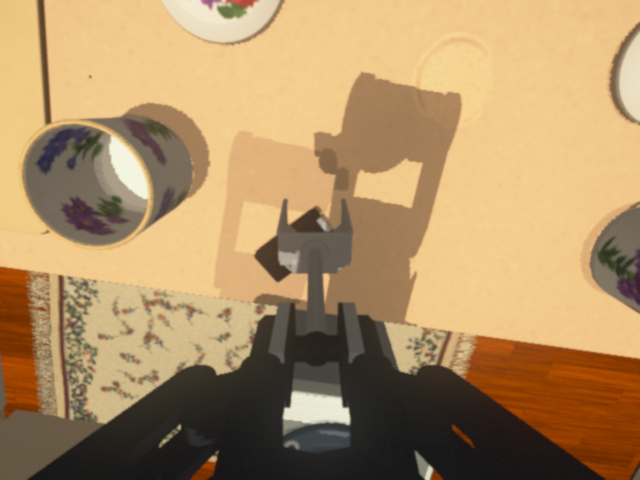

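The blue jar's rim shows as an ellipse centred near (88,184), with the bowl held at (315,240). Fitting the rim.

Run:
```python
from h import *
crop('w29',10,100,210,260,4,'w29c')
z=load('w29')
pts=[(22,180),(30,142),(62,122),(98,119),(140,148),(154,190),(146,222),(110,249),(60,236),(36,212)]
P=np.array([wz(z,u,v,.122)[:2] for u,v in pts])
A=np.c_[2*P,np.ones(len(P))]; s=np.linalg.lstsq(A,(P**2).sum(1),rcond=None)[0]
print('c',s[:2],'r',np.sqrt(s[2]+s[0]**2+s[1]**2)); print(w(z,153,190),w(z,100,120))
# bowl location
for u,v in [(280,235),(352,235),(315,240),(316,275)]: print(u,v,w(z,u,v).round(3))
dl([*s[:2],.32])
```

```text
c [0.43817331 0.28350242] r 0.05580728912651871
[0.44237136 0.23188242 0.11698721] [0.49203885 0.28424832 0.10105179]
280 235 [0.457 0.113 0.228]
352 235 [0.464 0.07  0.229]
315 240 [0.458 0.092 0.231]
316 275 [0.454 0.091 0.272]
t 24.57 tcp [0.448  0.0904 0.319 ] yaw 9.2 tilt [-0.002  0.001 -1.   ] gap 0.205 F [ 1.   0.4 -1.5]
delta [ 0.0529 -0.4806 -0.0018] twist None
```

View pics/w29c.png

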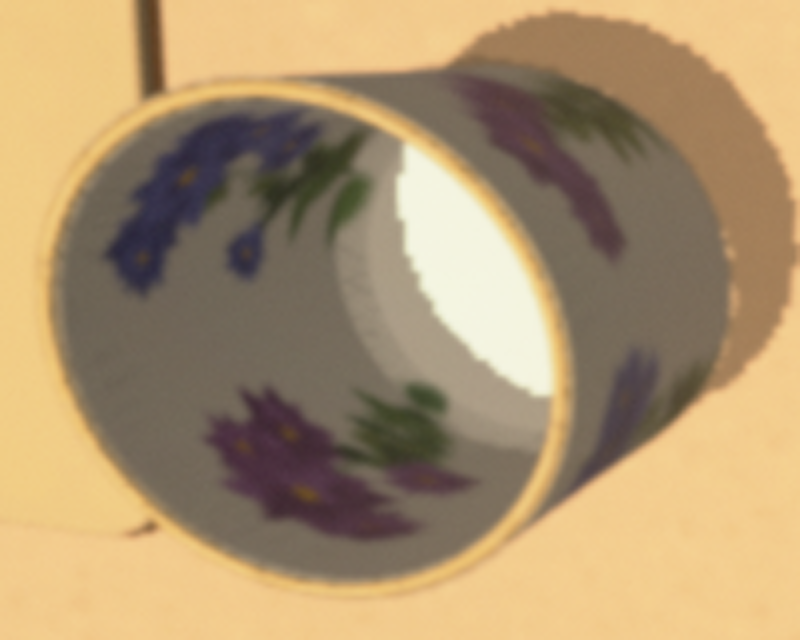

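Run:
```python
from h import *
z=load('w29')
pts=[(45,270),(75,175),(150,105),(250,80),(350,95),(450,160),(530,255),(572,350),(565,450),(510,540),(430,590),(340,597),(220,560),(120,470),(65,370)]
def fit(z,pts,h):
  P=np.array([wz(z,u,v,h)[:2] for u,v in pts])
  A=np.c_[2*P,np.ones(len(P))]; s=np.linalg.lstsq(A,(P**2).sum(1),rcond=None)[0]
  r=np.sqrt(s[2]+s[0]**2+s[1]**2); print('c',s[:2].round(4),'r',r.round(4),'res',(np.hypot(*(P-s[:2]).T)-r).round(4))
fit(z,[(a/4+10,b/4+100) for a,b in pts],.122)
t=load('t0')
# rim in t0j crop (x5, off 140,240)
pts=[(62,165),(75,115),(110,75),(165,62),(225,80),(262,120),(275,170),(262,215),(225,255),(160,273),(110,255),(75,215)]
fit(t,[(a/5+140,b/5+240) for a,b in pts],.122)
```

```text
c [0.4364 0.2846] r 0.055 res [ 0.0004  0.0006  0.0007  0.0006  0.0006 -0.0013 -0.0014  0.0004  0.0001
  0.      0.001   0.0005  0.0002 -0.0014 -0.0013]
c [0.4316 0.281 ] r 0.0551 res [-0.0006  0.0014  0.0033  0.     -0.0026 -0.0022  0.0005  0.0014  0.0018
  0.0008 -0.0016 -0.0026]
```

Both fits agree to 5 mm; I use (0.435, 0.283). The bowl has about 20 mm of clearance on each side.

move_arm:
  deltas:
    - [0.005,-0.02,0,0,0]
    - [0.01,-0.07,0,0,0]
    - [0.015,-0.14,0,0,0]
    - [0.02,-0.22,0,0,0]
    - [0.03,-0.31,0,0,0]
    - [0.04,-0.4,0,0,0]
    - [0.045,-0.46,0,0,0]
    - [0.045,-0.48,0,0,0]

```text
t: 25.23
tcp_pos: [0.4378, 0.2826, 0.3192]
tool_rot: [0.997, 0.079, 0.0, -0.001]
force: [0.4, -0.1, -1.0]
finger_gap: 0.201
```

Run:
```python
from h import *
snap('wrist','w30'); snap('scene','s30'); dl([.435,.283,.32]); crop('s30',180,60,340,240,4,'s30c')
```

```text
t 25.33 tcp [0.4375 0.2805 0.3191] yaw 9.1 tilt [-0.    -0.001 -1.   ] gap 0.208 F [ 0.2  0.2 -2.3]
delta [-0.0051 -0.0072 -0.0023] twist None
```

View pics/w30.png

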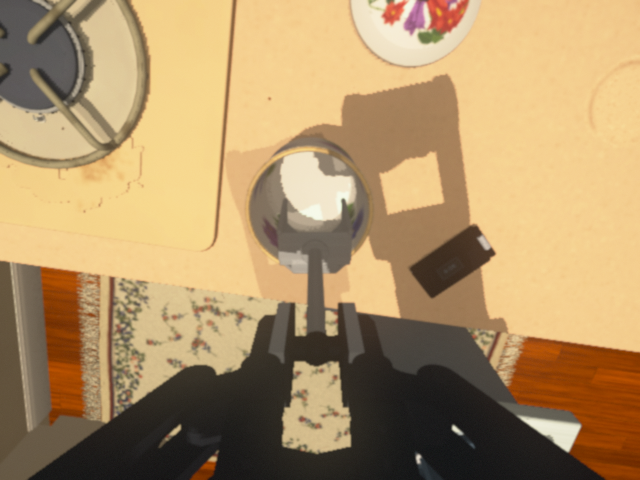

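View pics/s30c.png

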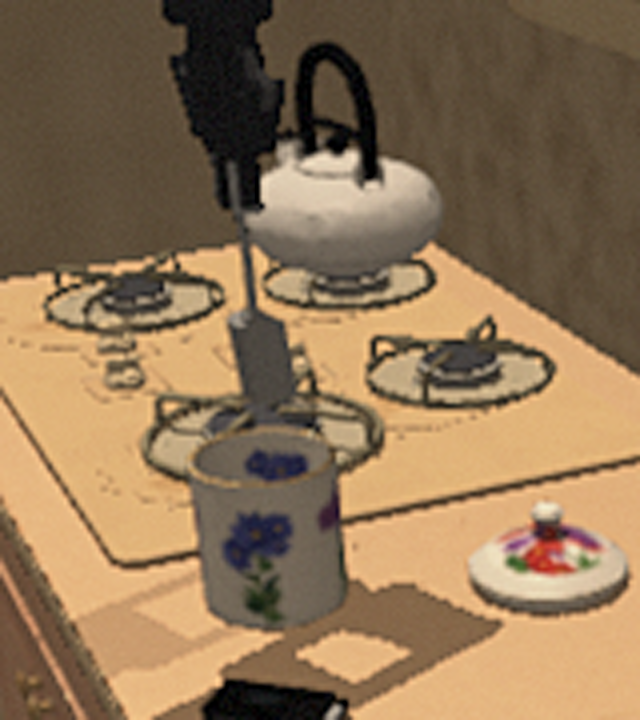

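Run:
```python
from h import *
z=load('w30')
pts=[(249,203),(254,180),(270,160),(290,149),(310,146),(335,152),(355,168),(368,192),(370,215),(360,245),(252,225),(258,243)]
P=np.array([wz(z,u,v,.122)[:2] for u,v in pts])
A=np.c_[2*P,np.ones(len(P))]; s=np.linalg.lstsq(A,(P**2).sum(1),rcond=None)[0]
r=np.sqrt(s[2]+s[0]**2+s[1]**2); print('c',s[:2].round(4),'r',r.round(4),'res',(np.hypot(*(P-s[:2]).T)-r).round(4))
for u,v in [(284,240),(346,240),(315,238)]: print(w(z,u,v).round(3))
dl([*s[:2],.32])
```

```text
c [0.4378 0.2875] r 0.0538 res [-0.0012  0.      0.0004  0.0007  0.0008  0.0004 -0.0007 -0.001  -0.0008
  0.0015 -0.0014  0.0013]
[0.445 0.302 0.229]
[0.45  0.265 0.228]
[0.449 0.284 0.229]
t 25.33 tcp [0.4375 0.2805 0.3191] yaw 9.1 tilt [-0.    -0.001 -1.   ] gap 0.208 F [ 0.2  0.2 -2.3]
delta [ 0.0035 -0.0173 -0.0023] twist None
```

Within 7 mm of the axis; nudging 4 mm and descending.

move_arm:
  deltas:
    - [0,-0.01,0.01,0,0]
    - [0,-0.01,0.04,0,0]
    - [0,-0.01,0.08,0,0]
    - [0,-0.01,0.13,0,0]
    - [0,-0.01,0.18,0,0]
    - [0,-0.01,0.23,0,0]
    - [0,-0.01,0.27,0,0]
    - [0,-0.01,0.29,0,0]

```text
t: 26.0
tcp_pos: [0.4359, 0.2818, 0.2013]
tool_rot: [0.997, 0.077, -0.002, 0.001]
force: [-0.8, 0.5, -1.8]
finger_gap: 0.21
```

Run:
```python
from h import *
snap('wrist','w31'); snap('scene','s31'); dl([.4375,.284,.156]); crop('s31',180,60,340,240,4,'s31c')
```

```text
t 26.1 tcp [0.4361 0.2824 0.2021] yaw 8.89 tilt [-0.003 -0.002 -1.   ] gap 0.204 F [-0.2  0.8 -1.1]
delta [ 0.0045 -0.0036  0.1152] twist None
```

View pics/w31.png

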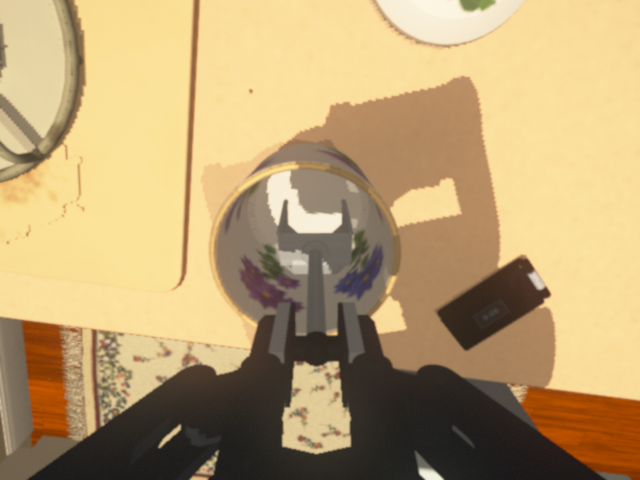

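View pics/s31c.png

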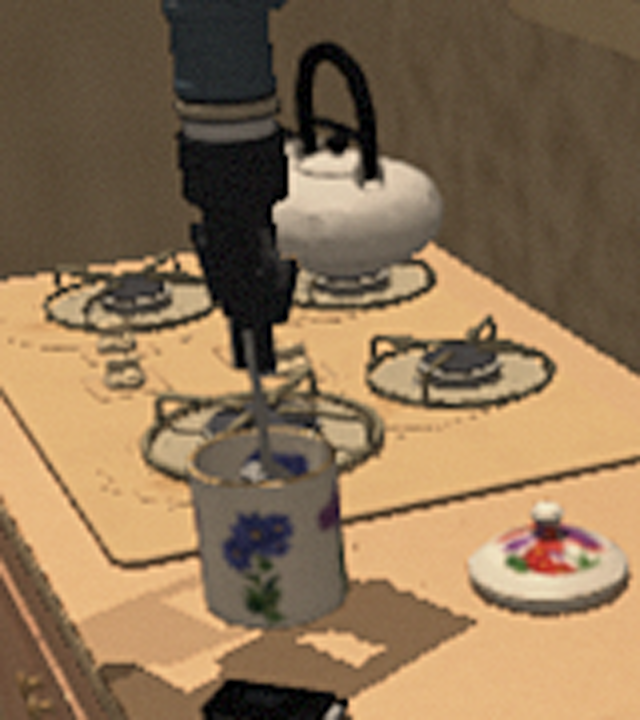

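The bowl is inside the rim, well centred. Going on down to about 3 mm above the expected bottom.

move_arm:
  deltas:
    - [0,0,0.02,0,0]
    - [0,0,0.04,0,0]
    - [0,0,0.06,0,0]
    - [0,0,0.08,0,0]
    - [0,0,0.095,0,0]
    - [0,0,0.105,0,0]
    - [0,0,0.112,0,0]
    - [0,0,0.112,0,0]

```text
t: 26.77
tcp_pos: [0.4363, 0.284, 0.1581]
tool_rot: [0.997, 0.079, -0.001, 0.0]
force: [-0.6, -1.0, -1.9]
finger_gap: 0.204
```

move_arm:
  deltas:
    - [0,0,0.001,0,0]
    - [0,0,0.002,0,0]
    - [0,0,0.003,0,0]
    - [0,0,0.004,0,0]
    - [0,0,0.005,0,0]
    - [0,0,0.005,0,0]
    - [0,0,0.005,0,0]
    - [0,0,0.005,0,0]

```text
t: 27.43
tcp_pos: [0.4367, 0.2841, 0.1568]
tool_rot: [0.997, 0.079, 0.0, -0.0]
force: [-0.4, 0.2, -0.2]
finger_gap: 0.205
```

Run:
```python
from h import *
dl([.4375,.284,.153])
```

```text
t 27.43 tcp [0.4367 0.2841 0.1568] yaw 9.01 tilt [ 0.  0. -1.] gap 0.205 F [-0.4  0.2 -0.2]
delta [0.0019 0.0005 0.0096] twist None
```

move_arm:
  deltas:
    - [0,0,0.002,0,0]
    - [0,0,0.003,0,0]
    - [0,0,0.004,0,0]
    - [0,0,0.005,0,0]
    - [0,0,0.006,0,0]
    - [0,0,0.006,0,0]
    - [0,0,0.006,0,0]
    - [0,0,0.006,0,0]

```text
t: 28.1
tcp_pos: [0.439, 0.2848, 0.1564]
tool_rot: [0.997, 0.079, 0.003, -0.001]
force: [-0.4, -0.1, 9.3]
finger_gap: 0.205
```

move_arm:
  deltas:
    - [0,0,0.002,0,0]
    - [0,0,0.003,0,0]
    - [0,0,0.004,0,0]
    - [0,0,0.004,0,0]
    - [0,0,0.004,0,0]
    - [0,0,0.004,0,0]
    - [0,0,0.004,0,0]
    - [0,0,0.004,0,0]

```text
t: 28.77
tcp_pos: [0.4406, 0.2854, 0.1562]
tool_rot: [0.997, 0.079, 0.005, -0.001]
force: [0.7, -0.4, 16.6]
finger_gap: 0.201
```

Touchdown: 16 N at TCP z 0.156. Relieving the push, then opening slowly.

move_arm:
  deltas:
    - [0,0,-0.004,0,0]
    - [0,0,-0.008,0,0]
    - [0,0,-0.009,0,0]
    - [0,0,-0.009,0,0]
    - [0,0,-0.009,0,5]
    - [0,0,-0.009,0,10]
    - [0,0,-0.009,0,15]
    - [0,0,-0.009,0,19]
  force: 20

```text
t: 29.43
tcp_pos: [0.4372, 0.2842, 0.1566]
tool_rot: [0.997, 0.079, 0.001, -0.0]
force: [-0.2, -0.1, 4.8]
finger_gap: 0.206
```

Run:
```python
from h import *
snap('wrist','w32'); dl([.4375,.284,.153])
```

```text
t 29.48 tcp [0.4372 0.2842 0.1566] yaw 9.02 tilt [ 0.001  0.    -1.   ] gap 0.206 F [-0.4 -0.1  5.7]
delta [0.0008 0.0006 0.0091] twist None
```

View pics/w32.png

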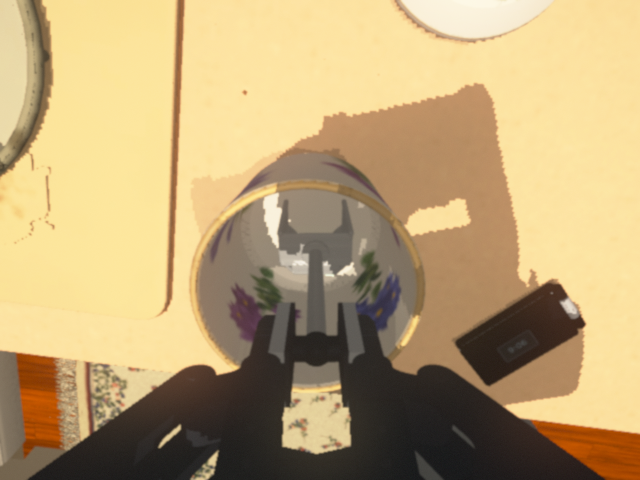

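The bowl stands on the jar floor and the handle is near the jar's axis. Letting go slowly.

move_arm:
  deltas:
    - [0,0,0,0,20.5]
    - [0,0,0,0,21.5]
    - [0,0,0,0,22.2]
    - [0,0,0,0,22.8]
    - [0,0,0,0,23.3]
    - [0,0,0,0,24]
    - [0,0,0,0,25]
    - [0,0,0,0,26]

```text
t: 30.15
tcp_pos: [0.4359, 0.2837, 0.1556]
tool_rot: [0.997, 0.079, -0.001, 0.0]
force: [0.4, -0.9, 0.2]
finger_gap: 0.259
```

move_arm:
  deltas:
    - [0,0,0,0,30]
    - [0,0,0,0,35]
    - [0,0,0,0,40]
    - [0,0,0,0,45]
    - [0,0,0,0,50]
    - [0,0,0,0,50]
    - [0,0,0,0,50]
    - [0,0,0,0,50]

```text
t: 30.82
tcp_pos: [0.4367, 0.284, 0.1564]
tool_rot: [0.997, 0.079, 0.0, -0.0]
force: [-0.6, -0.5, 0.1]
finger_gap: 0.498
```

Run:
```python
from h import *
snap('wrist','w33'); dl([.4375,.284,.153])
```

```text
t 30.87 tcp [0.4367 0.284  0.1563] yaw 9.02 tilt [ 0.  0. -1.] gap 0.5 F [ 0.1  0.2 -0.3]
delta [0.0021 0.0003 0.0083] twist None
```

View pics/w33.png

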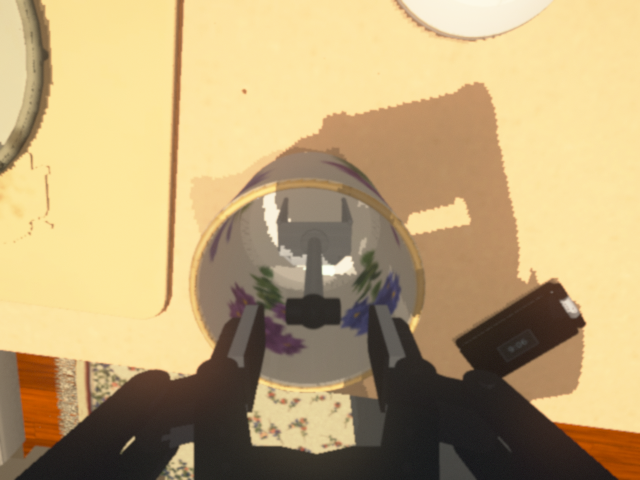

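The scoop stands on its own in the jar, with the pin free between the open fingers at (313,312). Retreating straight up.

move_arm:
  deltas:
    - [0,0,-0.02,0,50]
    - [0,0,-0.05,0,50]
    - [0,0,-0.1,0,50]
    - [0,0,-0.16,0,50]
    - [0,0,-0.22,0,50]
    - [0,0,-0.28,0,50]
    - [0,0,-0.33,0,50]
    - [0,0,-0.35,0,50]

```text
t: 31.53
tcp_pos: [0.438, 0.2846, 0.3]
tool_rot: [0.997, 0.079, 0.003, -0.001]
force: [0.2, -0.2, -0.1]
finger_gap: 0.499
```

move_arm:
  deltas:
    - [0,0,0,0,50]
    - [0,0,0,0,50]
    - [0,0,0,0,50]
    - [0,0,0,0,50]
    - [0,0,0,0,50]
    - [0,0,0,0,50]
    - [0,0,0,0,50]
    - [0,0,0,0,50]

```text
t: 32.2
tcp_pos: [0.4366, 0.2839, 0.2959]
tool_rot: [0.997, 0.079, -0.0, 0.0]
force: [1.1, -0.1, 0.2]
finger_gap: 0.501
```

Run:
```python
from h import *
snap('wrist','w34'); snap('scene','s34'); dl([.4375,.284,.153])
```

```text
t 32.3 tcp [0.4366 0.284  0.2962] yaw 9.01 tilt [-0. -0. -1.] gap 0.502 F [-0.1 -0.2 -0.3]
delta [2.20e-03 3.00e-04 3.58e-01] twist None
```

View pics/w34.png

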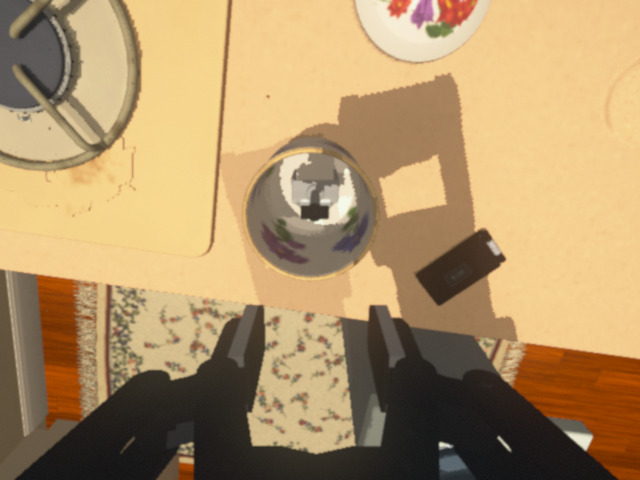

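View pics/s34.png

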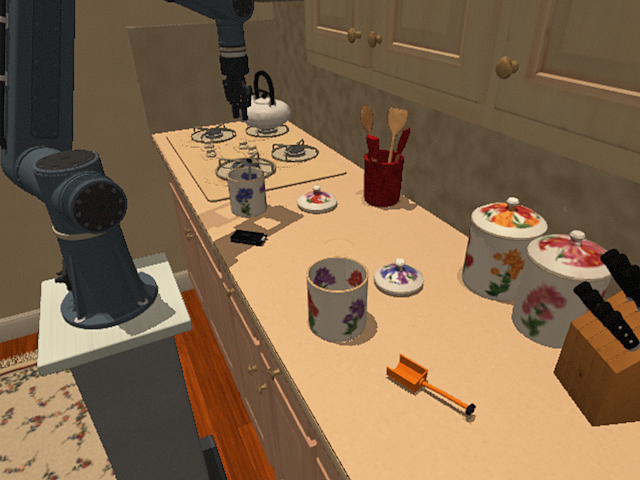

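Run:
```python
from h import *
z=load('w34'); print('pin',w(z,315,211).round(3)); crop('s34',200,140,300,240,6,'s34c')
snap('wrist','w35'); a=load('w34')['p'].astype(int);b=load('w35')['p'].astype(int); print(abs(a-b)[130:280,240:380].mean())
```

```text
pin [0.454 0.286 0.166]
1.362
```

View pics/s34c.png

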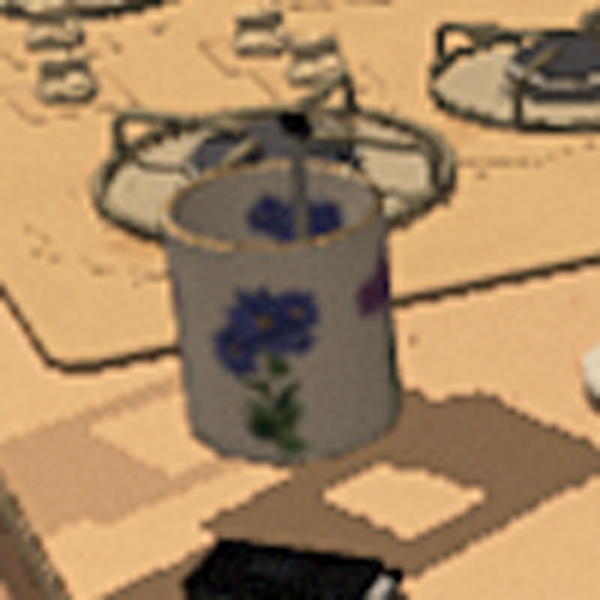

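The pin is free at a height of about 0.166 m, the scene is still, the jar is upright, and the phone and red jar are unmoved. Handing in.

```bash
python3 -c "
from station import manip
print(manip.sign_off(), manip.sense()['t'])"
```

```text
the job is handed in; nothing more can be done
the job is handed in; nothing more can be done
```

The steel scoop is standing in the blue-flowered jar, pin up and released, and I handed the job in just after 32 s. No verdict was reported.

**What I did:** I pinched the scoop by its pin at 60–70 N and lifted it level to about 0.29 m. I then eased the grip, let it hang within about 5° of vertical, and clamped it again at 60 N. I lowered it until it touched the jar floor (16 N), took off most of the push, opened the fingers slowly and backed straight up.

**Last checks:**
- The pin is at a height of about 0.166 m, free of the fingers.
- The jar stands upright, and two wrist pictures taken one after the other show no motion.
- The phone and the red-flowered jar look unmoved in the scene picture; I did not measure them again.

**What didn't go as expected:**
- **Easing the grip:** asking for 4.5 N had no effect. I opened the fingers in small steps instead, to 23 % of the stroke.
- **Swing:** the scoop stuck partway down, at about 40°, so I eased further and swayed the arm a few millimetres to bring it to hang straight. The grip force at that point was not measured.
- **Jar position:** my camera estimates of the jar centre differed by up to about 7 mm, well inside the clearance.

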